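# Seat the steel disc in the base plate and close its retaining clip

### The job

Push the loose steel disc across the top of the aluminium base plate with the fingertips until it drops fully home, lying flat, into the round recess, and only then push the plate's swing clip shut over it, all the way to its stop. Push only: do not pick the disc up, and leave the other things on the table where they are.

Things in the scene. Friction and masses are not known exactly. Their poses are not given: they have to be found in the camera images.
- base_plate: Flat aluminium plate 210 (its x) x 140 (its y) x 22 mm high, fixed to the table. Origin: centre of its underside on the table; z up. The top is a flat 22 mm above the origin; the disc starts on the half with negative x, the round recess and the swing clip are on the half with positive x
- recess (a point): Centre of the mouth of the round recess, at the height of the plate's top, at plate x +30, y -5 mm. The recess is a blind counterbore 54 mm in diameter and 10 mm deep with a 1.5 mm chamfer
- disc: Loose plain dark steel disc, 50 mm in diameter, 10 mm thick, about 0.1 to 0.2 kg. Origin: centre of its underside; z is its axis. It starts flat on the plate's top, 70 to 115 mm from the recess; fully home it lies flush with the plate's top (underside 10 mm below it). It slides with a light push (about 1 N) and drops by itself when it is pushed over the recess
- clip (a joint): Angle of the swing clip about its upright pivot: 0 = shut (at its stop, bar across the middle of the recess, pointing along the plate's -y), growing counter-clockwise seen from above as it opens (at 1.57 the bar points along the plate's +x; limit 2.0). It starts at 1.25 to 1.75. A light friction (about 1 N at the pin) holds it wherever it is left
- clip_pin (a point): Centre of the top end of the upright round pin on the clip's free end, by which the clip is pushed: pin 12 mm in diameter, its axis 80 mm from the pivot, standing 30 mm up from the bar; this point is 38 mm above the plate's top
- clip_pivot (a point): The clip's pivot axis, at the height of the plate's top, at plate x +30, y +38 mm, 43 mm from the recess centre. The pivot's head stands 13 mm above the plate's top. The clip's bar is 16 mm wide, 5 mm thick, its underside 3 mm above the plate's top: it passes over a disc that is fully home
- hold_weight: Bystander: cast-iron holding weight with a loop, 35 x 55 x 71 mm; origin at the centre of its underside. To be left alone
- tape_roll: Bystander: roll of yellow marking tape lying flat, 91 mm across, 24 mm high; origin at the centre of its underside. To be left alone
- white_bottle: Bystander: plain white bottle, 48 mm across, 118 mm high; origin at the centre of its underside. To be left alone
- wood_plane: Bystander: small wooden hand plane, 50 x 105 x 48 mm; origin at the centre of its underside. To be left alone
Things that resemble listed ones, but are neither listed nor needed, are in the scene too. Leave any green look-alike of the disc alone.

How it is judged:
By the outcome, as a careful person would: the job done as asked, in the order asked, and still so for the second after the job is handed in, with the robot touching nothing.
It also fails if it takes over 51 s, if anything falls off the work surface, if the arm or the gripper's body presses on something with over 40 N, if the wrist force passes 120 N, or if a joint passes its speed limit or range.

### The arm

A 6-joint arm with a two-finger parallel gripper is mounted at the origin on a cart in front of the work surface, level with it; the furniture and walls round the work are solid. World frame = base frame: x ahead of the robot, y to its left, z up, the work surface at z = 0. Lengths are in mm, angles in rad, forces in N, time in s.
With the tool pointing down it reaches from about 275 to 850 mm from the base axis. Payload 19 kg.
Tool frame: the origin (TCP) lies on the centre line of the jaws, within the pads' length; the fingertips stand 22 mm ahead of it and the grasp point (between the pads) lies 3 mm ahead of it; x points along the fingers, z is the direction in which the jaws open and shut, and the axes are right-handed (so a half turn about x gives the same grasp; the last joint's range is limited). The gripper opens to 85 mm and grips with 20 to 120 N. Pads are 22 mm wide; open, the fingers measure 114 mm over their backs; the gripper's body (76 mm by 85 mm) begins 54 mm behind the grasp point. The pads swing forward as they close: fully open they stand 13 mm farther back than shut.
Start: joints at [-1.464, 0.15, 1.437, -0, 1.554, -0.134], TCP at [137.101, -558.387, 253.267] pointing down, gripper open.
Joint ranges: [-2.8, 2.8], [-0.68, 2.1], [0.12, 2.68], [-1.39, 4.53], [0.16, 2.79], [-2.81, 2.81]. Speed limits (rad/s): [1.89, 1.89, 2.22, 3.01, 3.01, 3.01].

### API

Orientations are given as a unit quaternion [x, y, z, w].
In Python, from cell import bot gives the robot as it stands.
- The arm moves only by the tool servo_tool, never from a script. Its argument "rows" is a list of rows, each a list of 7 numbers: the opening, from 0 (shut) to 1 (fully open), then the shift along the tool's x, y, z in cm, then the turn, a rotation vector about the tool's x, y, z in rad. A call has 1 to 20 rows; each row shifts and turns the commanded pose from where the row before left it, along the tool's axes as they then stand; what a row does not reach is not made up. A row lasts 1/10 s, in which the tool goes at most 50 mm and 8.59 degrees, less where a joint would pass 70% of its speed; a pose out of reach is approached as far as the arm can. A call with a gripper value outside its range is refused whole. The fingers move at their own pace and stop on an object; "force" is the grip in N (left out, the last holds). Time passes only in rows, so rows that do not move let the fingers close. It gives the time, the measured TCP pose, the force and the opening at its end, in the units of the state.
- bot.get_state(): the state, without advancing time (a new reading comes with each control period).
- bot.camera(name): name is "side" or "top" or "wrist"; returns a dict with "img" (400x640x3 uint8, red, green, blue), "camera_matrix" (3x3 intrinsics, pixels), "position" and "orientation" of the camera in the world. Camera axes: x right, y down, z forward; pixel columns grow to the right and rows downward; lengths in mm; the calibration is good to about 2 mm. The wrist camera is an equidistant fisheye: a pixel r from the principal point sees the ray r / f radians off the axis. A picture is of the moment at which its call begins. There is no depth.
- bot.sign_off(): hands the job in, once; it reports no verdict.
The state is a dict: "t": time; "joint_positions": joint angles; "joint_vel": joint speeds; "tau": joint torques, N m; "tool_pos": TCP position; "eef_rot": TCP orientation; "force": force on the tool from outside, world axes, zero at the start; "torque": the same for the moment, N m; "width": opening from 0.0 (shut) to 1.0 (fully open).
Only numpy, scipy, OpenCV 4.12 (cv2) and the standard library are available. Lean on these libraries where they do the work, as an engineer would, in place of code of your own. Each camera call takes 0.05 s, during which the arm holds its last target. There are 200 camera calls.

## Working session

There is one attempt and no reset: what is moved stays moved. The work goes in short steps, Python scripts to look and compute and a tool call to move; the robot and the scene stay as the last step left them, time stands still between calls to the robot, and variables do not carry over. Pictures are saved under pics/ and viewed, about 8 in all and at most 12, crops included, and the job is handed in when it is done.

Besides the shell and the picture viewer there is one more tool, called as name(argument=value, ...) on one line, values as JSON. servo_tool: Moves the arm, as the interface text tells. Its arguments: {"type":"object","properties":{"rows":{"type":"array","items":{"type":"array","items":{"type":"number"}}},"force":{"type":"number"}},"required":["rows"]}

```bash
mkdir -p pics; cat > h.py <<'E'
import numpy as np, cv2
from cell import bot
from scipy.spatial.transform import Rotation as R
def cam(n,f=None):
    c=bot.camera(n)
    if f: cv2.imwrite('pics/'+f,c['img'][:,:,::-1])
    return c
def ray(c,u,v,z):
    K=np.array(c['camera_matrix']);d=np.linalg.inv(K)@[u,v,1]
    d=R.from_quat(c['orientation']).apply(d);p=np.array(c['position'])
    return p+d*(z-p[2])/d[2]
def proj(c,P):
    q=R.from_quat(c['orientation']).inv().apply(np.array(P)-c['position'])
    q=np.array(c['camera_matrix'])@q; return q[:2]/q[2]
E
python3 - <<'E'
from h import *
import pickle
for n in ['top','side']:
    c=cam(n,n+'0.png'); pickle.dump(c,open(n+'0.pkl','wb')); print(n,c['position'],c['orientation'],c['camera_matrix'])
s=bot.get_state();print(s)
E
```

```text
top [ 314.91990257   10.47325445 1545.17623439] [ 0.70996351 -0.70082159  0.05032485 -0.04762693] [[494.39373946   0.         322.44765664]
 [  0.         494.39373946 207.37233959]
 [  0.           0.           1.        ]]
side [  287.25770744 -1409.9668436    810.83576117] [ 0.85328634 -0.06710114  0.03664053 -0.51580745] [[503.53073886   0.         314.75826242]
 [  0.         503.53073886 203.66227843]
 [  0.           0.           1.        ]]
{'t': 0.1, 'joint_positions': array([-1.46397882e+00,  1.50929711e-01,  1.43794690e+00, -1.38696569e-05,
        1.55382281e+00, -1.34006707e-01]), 'joint_vel': array([ 0.00219681,  0.00014227, -0.00034225,  0.00053969,  0.00126243,
       -0.00035256]), 'tau': array([ 4.04213220e-03, -7.14379478e+01, -5.71793461e+01, -1.30125650e-04,
        7.04514503e-03,  4.76919615e-05]), 'tool_pos': array([ 137.0905095 , -558.21041149,  252.74939563]), 'eef_rot': array([ 0.43659581,  0.55671667, -0.43604179,  0.55616383]), 'force': array([ 0.61188887,  0.4689379 , -0.34497341]), 'torque': array([ 0.04205795,  0.04007785, -0.05471113]), 'width': 0.9967341460843339}
```

View pics/top0.png

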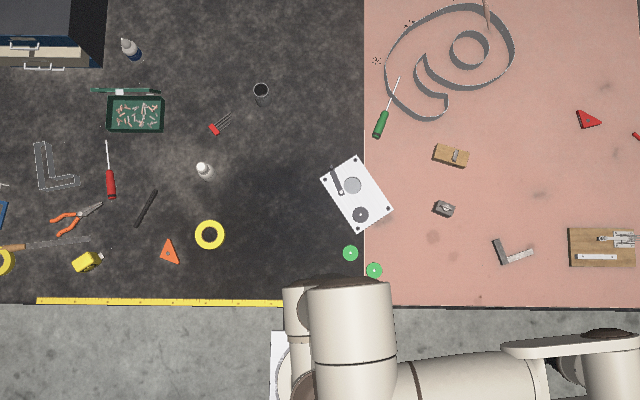

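View pics/side0.png

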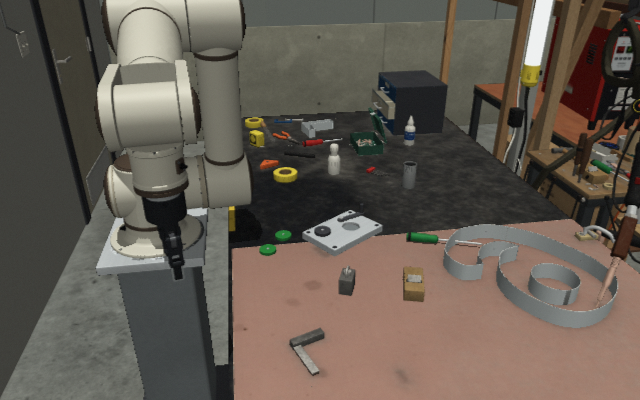

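The top view shows the plate around (356,195), the disc at about (360,214), the recess at about (352,185) and the clip bar at about (335,180). The side view agrees. Next I'll measure these and take a zoomed crop.

```bash
python3 - <<'E'
from h import *
import pickle
c=pickle.load(open('top0.pkl','rb'));im=c['img']
x0,y0=300,140
g=im[y0:y0+110,x0:x0+110]
cv2.imwrite('pics/crop1.png',cv2.resize(g[:,:,::-1],None,fx=5.4,fy=5.4,interpolation=cv2.INTER_CUBIC))
hsv=cv2.cvtColor(g,cv2.COLOR_RGB2HSV)
m=((hsv[...,1]<40)&(hsv[...,2]>150)).astype(np.uint8)
m=cv2.morphologyEx(m,cv2.MORPH_OPEN,np.ones((2,2)))
cs,_=cv2.findContours(m,cv2.RETR_EXTERNAL,cv2.CHAIN_APPROX_NONE)
k=max(cs,key=cv2.contourArea)
P=np.array([ray(c,u+x0,v+y0,22)[:2] for u,v in k[:,0]],np.float32)
r=cv2.minAreaRect(P);print(r,cv2.boxPoints(r))
ctr=np.array(r[0])
# dark blobs on plate
hull=cv2.fillPoly(np.zeros_like(m),[cv2.convexHull(k)],1)
d=((hsv[...,2]<115)&(cv2.erode(hull,np.ones((3,3)))>0)).astype(np.uint8)
n,l,st,ce=cv2.connectedComponentsWithStats(d)
for i in range(1,n):
    if st[i,4]>5: print(st[i],ce[i]+[x0,y0],ray(c,*(ce[i]+[x0,y0]),32))
E
```

```text
((569.9072265625, -102.8709716796875), (211.87741088867188, 144.0586700439453), 33.973724365234375) [[ 441.802    -102.33737 ]
 [ 522.30383  -221.80435 ]
 [ 698.01245  -103.40457 ]
 [ 617.5106     16.062408]]
[54 18  3  3  7] [355.         159.28571429] [679.58789321 -94.0578098   32.        ]
[23 38  3  3  7] [324.28571429 179.        ] [615.40340489   1.42784419  32.        ]
[38 51  6  4  8] [340.    193.125] [571.45186938 -47.87663259  32.        ]
[87 67  2  3  6] [387.5 208. ] [ 526.80260384 -195.10721407   32.        ]
[56 87  3  3  7] [357.         227.71428571] [ 464.37449689 -100.96747018   32.        ]
```

View pics/crop1.png

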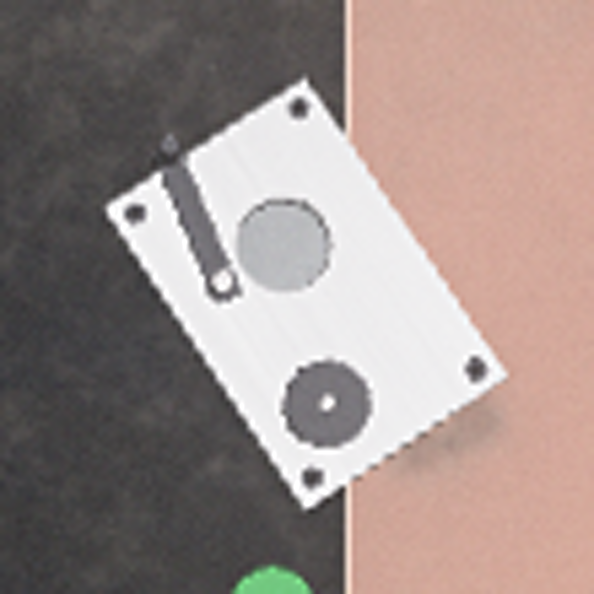

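The crop shows the disc at (327,403), the recess at (284,245), the pivot at (222,281) and the pin at (170,145). The plate yaw is about 34°. I'll compute the positions from these.

```bash
python3 - <<'E'
from h import *
import pickle
c=pickle.load(open('top0.pkl','rb'))
f=lambda x,y,z:ray(c,(x+.5)/5.4-.5+300,(y+.5)/5.4-.5+140,z)
a=np.deg2rad(34);Rm=np.array([[np.cos(a),-np.sin(a)],[np.sin(a),np.cos(a)]])
cor=np.array([f(x,y,22)[:2] for x,y in [(305,78),(507,376),(306,510),(106,207)]]);print(cor.mean(0))
sc=np.array([f(x,y,22)[:2] for x,y in [(299,107),(476,369),(312,477),(135,212)]]);print('screws',sc.mean(0))
d=f(327,403,32)[:2];r=f(284,245,22)[:2];p=f(222,281,35)[:2];pin=f(170,145,60)[:2]
print('disc',d,'rec',r,'piv',p,'pin',pin)
for C in [sc.mean(0)]:
    er=C+Rm@[30,-5];ep=C+Rm@[30,38];print('exp rec',er,'piv',ep)
    for n,q in zip('d r p pin'.split(),[d,r,p,pin]): print(n,Rm.T@(q-C))
v=Rm.T@(pin-p);print(np.hypot(*v),'clip',np.arctan2(v[1],v[0])+np.pi/2)
u=r-d;print(np.hypot(*u),np.rad2deg(np.arctan2(u[1],u[0])))
s=bot.get_state();M=R.from_quat(s['eef_rot']).as_matrix();print(M.round(3))
E
```

```text
[572.48966364 -98.83246516]
screws [573.16094415 -98.57262521]
disc [ 506.29662829 -110.55923726] rec [599.57006653 -86.22290921] piv [575.66968436 -49.90529148] pin [649.34126884 -18.76065378]
exp rec [600.82803584 -85.94202597] piv [576.782741   -50.29341035]
d [-62.13585851  27.45269917]
r [28.80002826 -4.52941524]
p [29.29426755 38.9441785 ]
pin [107.78663949  23.5676261 ]
79.98431607117612 clip 1.3773474319608887
96.39601207586435 14.623247427244934
[[-0.     0.971  0.239]
 [ 0.001  0.239 -0.971]
 [-1.     0.    -0.001]]
```

servo_tool(rows=[[0.24, 0, 3.2, -1.86, 0, 0, 0], [0.24, 0, 3.2, -1.86, 0, 0, 0], [0.24, 0, 3.2, -1.86, 0, 0, 0], [0.24, 0, 3.2, -1.86, 0, 0, 0], [0.24, 0, 3.2, -1.86, 0, 0, 0], [0.24, 0, 3.2, -1.86, 0, 0, 0], [0.24, 0, 3.2, -1.86, 0, 0, 0], [0.24, 0, 3.2, -1.86, 0, 0, 0], [0.24, 1, 3.2, -1.86, 0, 0, 0], [0.24, 2, 3.2, -1.86, 0, 0, 0], [0.24, 2, 3.2, -1.86, 0, 0, 0], [0.24, 2, 3.2, -1.86, 0, 0, 0], [0.24, 2, 3.2, -1.86, 0, 0, 0], [0.24, 2, 3.2, -1.86, 0, 0, 0], [0.24, 2, 3.2, -1.86, 0, 0, 0], [0.24, 2, 3.2, -1.86, 0, 0, 0], [0.24, 1, 0, 0, -0.014, 0, 0], [0.24, 1, 0, 0, 0, 0, 0], [0.24, 0, 0, 0, 0, 0, 0], [0.24, 0, 0, 0, 0, 0, 0]], force=40)

```text
t: 2.1
tool_pos: [563.0, -148.1, 83.8]
eef_rot: [0.433, 0.559, -0.433, 0.559]
force: [-0.3, -0.7, 0.8]
width: 0.242
```

servo_tool(rows=[[0.24, 1.0, 0, 0, 0, 0, 0], [0.24, 1.0, 0, 0, 0, 0, 0], [0.24, 0.4, 0, 0, 0, 0, 0], [0.24, 0.1, 0, 0, 0, 0, 0], [0.24, 0.1, 0, 0, 0, 0, 0], [0.24, 0.1, 0, 0, 0, 0, 0], [0.24, 0.1, 0, 0, 0, 0, 0], [0.24, 0.1, 0, 0, 0, 0, 0], [0.24, 0.1, 0, 0, 0, 0, 0], [0.24, 0, 0, 0, 0, 0, 0]])

```text
t: 3.1
tool_pos: [563.3, -147.2, 53.2]
eef_rot: [0.432, 0.56, -0.432, 0.559]
force: [-0.2, 0.4, -0.6]
width: 0.239
```

```bash
python3 - <<'E'
from h import *
c=cam('wrist','wrist1.png');s=bot.get_state();print(s['tool_pos'],s['force'],c['position'],c['orientation'],c['camera_matrix'])
E
```

```text
[ 563.328283   -147.2440106    53.27405901] [ 0.52599797  0.2026816  -0.20046883] [ 641.8269582  -125.43185392  172.84414585] [ 0.78075577 -0.60379121 -0.09877097  0.12688932] [[309.70691629   0.         319.60952211]
 [  0.         309.70691629 195.07750079]
 [  0.           0.           1.        ]]
```

View pics/wrist1.png

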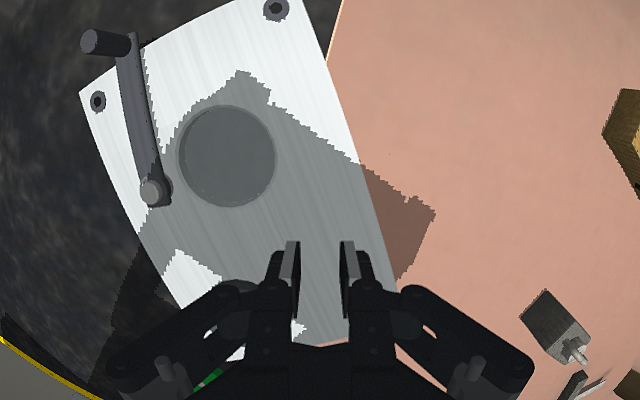

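The wrist view shows the recess at about (227,157), the pivot at about (152,190) and the fingertips at about (292,243) and (347,243), with no contact yet. I'll keep descending carefully.

servo_tool(rows=[[0.24, 0.1, 0, 0, 0, 0, 0], [0.24, 0.1, 0, 0, 0, 0, 0], [0.24, 0.1, 0, 0, 0, 0, 0], [0.24, 0.1, 0, 0, 0, 0, 0], [0.24, 0, 0, 0, 0, 0, 0]])

```text
t: 3.65
tool_pos: [563.3, -147.2, 49.1]
eef_rot: [0.432, 0.56, -0.432, 0.559]
force: [0.5, -0.7, -0.6]
width: 0.237
```

```bash
cat >> h.py <<'E'
def wray(c,u,v,z):
    K=np.array(c['camera_matrix']);d=np.array([u-K[0,2],v-K[1,2]])/K[0,0];r=np.hypot(*d)
    d=R.from_quat(c['orientation']).apply([*(d/r*np.sin(r)),np.cos(r)]);p=np.array(c['position'])
    return p+d*(z-p[2])/d[2]
E
python3 - <<'E'
from h import *
c=cam('wrist')
print(bot.get_state()['tool_pos'],bot.get_state()['force'])
import cv2
im=cv2.imread('pics/wrist1.png');K=c['camera_matrix']
# wrist1 pose: 4 mm higher
c['position']=np.array([641.827,-125.432,172.844]);c['orientation']=[0.78075577,-0.60379121,-0.09877097,0.12688932]
E=[(178,157),(276,157),(227,104),(227,208)]
P=np.array([wray(c,u,v,22) for u,v in E]);print(P.round(1),P.mean(0))
print('piv',wray(c,152,190,35))
E
```

```text
[ 563.28920401 -147.23875172   49.18337807] [ 0.30378542 -0.28356556  0.22443442]
[[ 594.6  -59.6   22. ]
 [ 606.8 -111.9   22. ]
 [ 627.4  -81.7   22. ]
 [ 573.3  -91.6   22. ]] [600.53019674 -86.21826142  22.        ]
piv [577.94882012 -52.09239416  35.        ]
```

servo_tool(rows=[[0.24, 0.1, 0, 0, 0, 0, 0], [0.24, 0.1, 0, 0, 0, 0, 0], [0.24, 0.1, 0, 0, 0, 0, 0], [0.24, 0, 0, 0, 0, 0, 0]])

```text
t: 4.1
tool_pos: [563.3, -147.2, 46.1]
eef_rot: [0.432, 0.56, -0.432, 0.559]
force: [-0.5, -0.8, -1.0]
width: 0.241
```

servo_tool(rows=[[0.24, 0.1, 0, 0, 0, 0, 0], [0.24, 0.1, 0, 0, 0, 0, 0], [0.24, 0, 0, 0, 0, 0, 0]])

```text
t: 4.4
tool_pos: [563.3, -147.2, 44.2]
eef_rot: [0.432, 0.56, -0.432, 0.559]
force: [0.4, 0.2, -0.5]
width: 0.238
```

servo_tool(rows=[[0.24, 0.1, 0, 0, 0, 0, 0], [0.24, 0, 0, 0, 0, 0, 0]])

```text
t: 4.6
tool_pos: [563.4, -147.3, 44.1]
eef_rot: [0.432, 0.559, -0.432, 0.56]
force: [-6.1, 1.5, 13.0]
width: 0.241
```

servo_tool(rows=[[0.24, -1.5, 0, 0, 0, 0, 0], [0.24, -1.5, 0, 0, 0, 0, 0], [0.24, 0, -2.2, -1.25, 0, 0, 0], [0.24, 0, -2.2, -1.25, 0, 0, 0], [0.24, 0, -2.2, -1.25, 0, 0, 0], [0.24, 0, -2.2, -1.24, 0, 0, 0], [0.24, 0, 0, 0, 0, 0, 0], [0.24, 1.0, 0, 0, 0, 0, 0], [0.24, 1.0, 0, 0, 0, 0, 0], [0.24, 0.5, 0, 0, 0, 0, 0], [0.24, 0, 0, 0, 0, 0, 0], [0.24, 0, 0, 0, 0, 0, 0]])

```text
t: 5.8
tool_pos: [465.8, -121.2, 48.1]
eef_rot: [0.432, 0.56, -0.432, 0.559]
force: [0.0, 0.3, -0.3]
width: 0.243
```

```bash
python3 - <<'E'
from h import *
c=cam('wrist','wrist2.png');s=bot.get_state();print(s['tool_pos'],s['force'])
import pickle;pickle.dump(c,open('w2.pkl','wb'))
E
```

```text
[ 465.84860794 -121.20558414   48.27766427] [0.76731905 0.38923846 0.96328986]
```

View pics/wrist2.png

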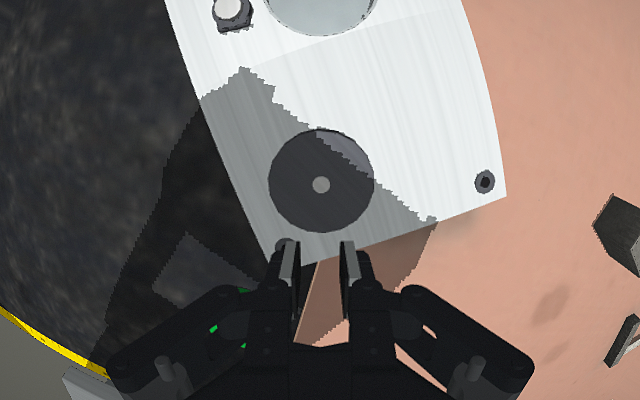

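The disc is centred at (321,181), straight ahead of the two fingertips, with the recess straight beyond it at (320,0). I'll push most of the way and look again.

servo_tool(rows=[[0.24, 0, 0.4, 0, 0, 0, 0], [0.24, 0, 0.6, 0, 0, 0, 0], [0.24, 0, 0.8, 0, 0, 0, 0], [0.24, 0, 0.8, 0, 0, 0, 0], [0.24, 0, 0.8, 0, 0, 0, 0], [0.24, 0, 0.8, 0, 0, 0, 0], [0.24, 0, 0.8, 0, 0, 0, 0], [0.24, 0, 0.8, 0, 0, 0, 0], [0.24, 0, 0.8, 0, 0, 0, 0], [0.24, 0, 0.8, 0, 0, 0, 0], [0.24, 0, 0.6, 0, 0, 0, 0], [0.24, 0, 0.4, 0, 0, 0, 0], [0.24, 0, 0, 0, 0, 0, 0], [0.24, 0, 0, 0, 0, 0, 0]])

```text
t: 7.25
tool_pos: [546.8, -99.9, 48.2]
eef_rot: [0.432, 0.56, -0.432, 0.559]
force: [1.6, 0.4, -0.7]
width: 0.239
```

```bash
python3 - <<'E'
from h import *
c=cam('wrist','wrist3.png');s=bot.get_state();print(s['tool_pos'],s['force'])
E
```

```text
[546.76875608 -99.98218541  48.25492786] [-0.51502797 -0.31533633 -0.39481005]
```

View pics/wrist3.png

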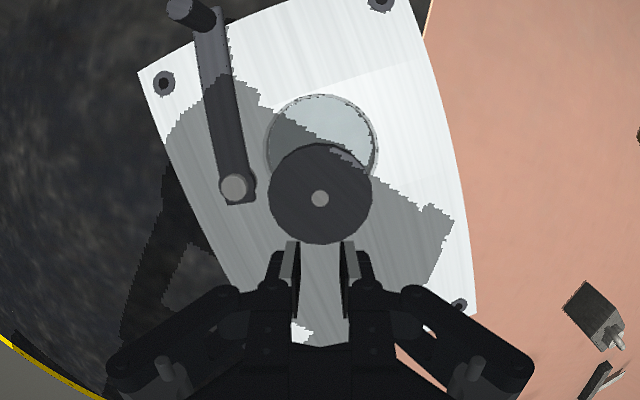

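The disc is at (320,194) and the recess is centred at about (322.5,148). About 21 mm remain, with roughly a 1 mm lateral correction to the right.

servo_tool(rows=[[0.24, 0, 0.3, 0.02, 0, 0, 0], [0.24, 0, 0.4, 0.02, 0, 0, 0], [0.24, 0, 0.4, 0.02, 0, 0, 0], [0.24, 0, 0.3, 0.02, 0, 0, 0], [0.24, 0, 0.2, 0, 0, 0, 0], [0.24, 0, 0.15, 0, 0, 0, 0], [0.24, 0, 0.15, 0, 0, 0, 0], [0.24, 0, 0.15, 0, 0, 0, 0], [0.24, 0, 0.1, 0, 0, 0, 0], [0.24, 0, 0, 0, 0, 0, 0], [0.24, 0, 0, 0, 0, 0, 0]])

```text
t: 8.4
tool_pos: [567.9, -95.3, 48.3]
eef_rot: [0.432, 0.559, -0.432, 0.559]
force: [-0.0, 0.2, 0.0]
width: 0.239
```

```bash
python3 - <<'E'
from h import *
c=cam('wrist','wrist4.png');s=bot.get_state();print(s['tool_pos'],s['force'])
E
```

```text
[567.89594705 -95.33749273  48.34602177] [ 0.32081874 -0.0227384   0.10244733]
```

View pics/wrist4.png

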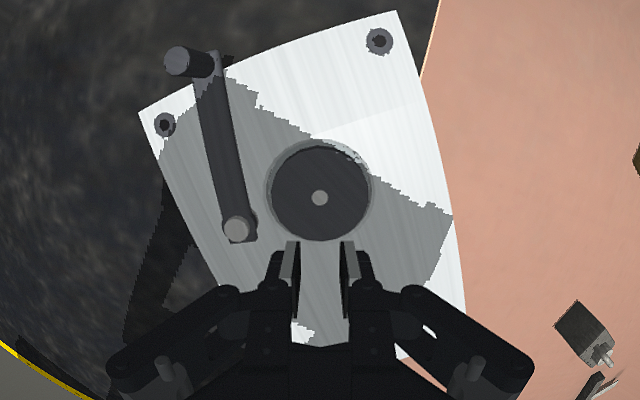

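The disc's apparent width shrank from 104 to 97 px and it sits concentric in the recess at (320,193), so it appears to have dropped home. I'll lift, go above the pin and verify with the top and wrist views.

servo_tool(rows=[[0.4, -2, 0, 0, 0, 0, 0], [0.4, -3, 0, 0, 0, 0, 0], [0.4, -2, 0, 0, 0, 0, 0], [0.4, 0, 3.3, -1.75, 0, 0, 0], [0.4, 0, 3.3, -1.75, 0, 0, 0], [0.4, 0, 3.3, -1.75, 0, 0, 0], [0.4, 0, 0, 0, -0.07, 0, 0], [0.4, 0, 0, 0, -0.077, 0, 0], [0.4, 0, 0, 0, 0, 0, 0], [0.4, 0, 0, 0, 0, 0, 0]])

```text
t: 9.45
tool_pos: [650.4, -19.7, 118.3]
eef_rot: [0.391, 0.589, -0.391, 0.589]
force: [0.1, -0.4, 0.1]
width: 0.402
```

```bash
python3 - <<'E'
from h import *
c=cam('wrist');t=cam('side');s=bot.get_state();print(s['tool_pos'],s['force'],s['joint_positions'][5])
print(R.from_quat(s['eef_rot']).as_matrix().round(3))
a=c['img'];b=cv2.resize(t['img'][200:260,290:395],None,fx=4.5,fy=4.5,interpolation=cv2.INTER_CUBIC)
o=np.zeros((600,640,3),np.uint8);o[:330]=a[:330];o[330:600,:472]=b[:270]
cv2.imwrite('pics/v5.png',o[:,:,::-1])
p=proj(t,[600.5,-86.2,22]);print('recess in side crop',(p-[290,200])*4.5+[0,330])
import pickle;pickle.dump(c,open('w5.pkl','wb'))
E
```

```text
[650.40659645 -19.78611065 118.41231681] [-0.01661399  0.00170992  0.56720229] 1.0223482831546344
[[ 0.     0.921  0.389]
 [ 0.     0.389 -0.921]
 [-1.     0.    -0.   ]]
recess in side crop [275.15075048 443.0467665 ]
```

View pics/v5.png

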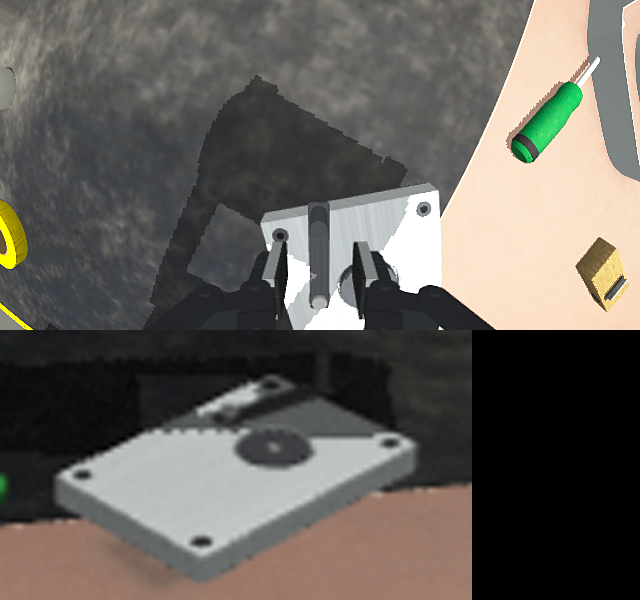

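In the side crop the disc lies flush in the recess at (275,449). In the wrist view the bar and pin are centred between the open fingers (column 319). I'll descend astride the pin.

servo_tool(rows=[[0.4, 1.5, 0, 0, 0, 0, 0], [0.4, 1.5, 0, 0, 0, 0, 0], [0.4, 1.2, 0, 0, 0, 0, 0], [0.4, 1.2, 0, 0, 0, 0, 0], [0.4, 0, 0, 0, 0, 0, 0], [0.4, 0, 0, 0.5, 0, 0, 0], [0.4, 0, 0, 0.4, 0, 0, 0], [0.4, 0, 0, 0.2, 0, 0, 0], [0.4, 0, 0, 0, 0, 0, 0]])

```text
t: 10.45
tool_pos: [655.1, -30.2, 64.8]
eef_rot: [0.39, 0.589, -0.39, 0.59]
force: [0.3, 0.9, 0.4]
width: 0.4
```

servo_tool(rows=[[0.4, 0, -0.08, 0.4, 0.05, 0, 0], [0.4, 0, -0.15, 0.79, 0.1, 0, 0], [0.4, 0, -0.15, 0.79, 0.1, 0, 0], [0.4, 0, -0.15, 0.79, 0.1, 0, 0], [0.4, 0, -0.15, 0.79, 0.1, 0, 0], [0.4, 0, -0.15, 0.79, 0.1, 0, 0], [0.4, 0, -0.15, 0.79, 0.1, 0, 0], [0.4, 0, -0.15, 0.79, 0.1, 0, 0], [0.4, 0, -0.15, 0.79, 0.1, 0, 0], [0.4, 0, -0.15, 0.79, 0.1, 0, 0], [0.4, 0, -0.15, 0.79, 0.1, 0, 0], [0.4, 0, -0.15, 0.79, 0.1, 0, 0], [0.4, 0, -0.15, 0.79, 0.1, 0, 0], [0.4, 0, -0.08, 0.4, 0.05, 0, 0], [0.4, 0, 0, 0, 0, 0, 0]])

```text
t: 11.95
tool_pos: [617.7, -120.2, 64.7]
eef_rot: [0.668, 0.233, -0.668, 0.233]
force: [0.0, 0.1, 0.5]
width: 0.403
```

```bash
python3 - <<'E'
from h import *
c=cam('wrist','wrist6.png');s=bot.get_state();M=R.from_quat(s['eef_rot']).as_matrix()
q=s['tool_pos'][:2]-[577,-50.5]
print(s['tool_pos'],s['force'],'radial',q@M[:2,1],'tang',q@M[:2,2],np.rad2deg(np.arctan2(M[1,1],M[0,1])))
E
```

```text
[ 617.9366367  -119.98335226   64.63983563] [ 0.27604585 -0.03529279 -0.21031231] radial 79.84412077403351 tang 11.34286218016504 -51.40973781872701
```

View pics/wrist6.png

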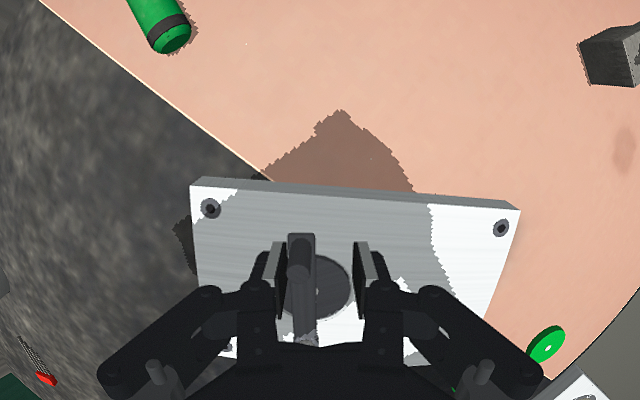

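The bar is almost shut, at column 300 against the left finger, with the disc seen below it. I'll continue in small steps until the stop.

servo_tool(rows=[[0.4, 0, -0.04, 0.24, 0.03, 0, 0], [0.4, 0, -0.04, 0.24, 0.03, 0, 0], [0.4, 0, -0.02, 0.12, 0.015, 0, 0], [0.4, 0, 0, 0.08, 0, 0, 0], [0.4, 0, 0, 0, 0, 0, 0]])

```text
t: 12.5
tool_pos: [611.8, -123.2, 64.3]
eef_rot: [-0.676, -0.208, 0.676, -0.208]
force: [-0.3, -0.1, 0.6]
width: 0.398
```

servo_tool(rows=[[0.4, 0, 0, 0.1, 0, 0, 0], [0.4, 0, 0, 0.1, 0, 0, 0], [0.4, 0, 0, 0, 0, 0, 0]])

```text
t: 12.8
tool_pos: [610.7, -123.9, 64.4]
eef_rot: [0.676, 0.208, -0.675, 0.208]
force: [7.5, 3.8, -2.0]
width: 0.401
```

servo_tool(rows=[[0.4, 0, 0, 0.1, 0, 0, 0], [0.4, 0, 0, 0, 0, 0, 0]])

```text
t: 13.0
tool_pos: [610.4, -124.1, 64.5]
eef_rot: [0.677, 0.208, -0.675, 0.208]
force: [13.0, 8.0, -4.0]
width: 0.402
```

The force rises with hardly any motion, so the clip is at its stop. I'll back off, lift away and check.

servo_tool(rows=[[0.4, 0, 0, -0.6, 0, 0, 0], [0.4, 0, 0, -0.6, 0, 0, 0], [0.4, 0, 0, 0, 0, 0, 0], [0.4, -2, 0, 0, 0, 0, 0], [0.4, -3, 0, 0, 0, 0, 0], [0.4, -4, 0, 0, 0, 0, 0], [0.4, -4, 0, 0, 0, 0, 0], [0.4, -2, 4, 0, 0, 0, 0], [0.4, 0, 4, 0, 0, 0, 0], [0.4, 0, 4, 0, 0, 0, 0], [0.4, 0, 4, 0, 0, 0, 0], [0.4, 0, 4, 0, 0, 0, 0], [0.4, 0, 4, 0, 0, 0, 0], [0.4, 0, 0, 0, 0, 0, 0], [0.4, 0, 0, 0, 0, 0, 0]])

```text
t: 14.5
tool_pos: [754.2, -317.3, 212.5]
eef_rot: [-0.675, -0.208, 0.676, -0.207]
force: [-0.3, -0.4, 0.8]
width: 0.399
```

```bash
python3 - <<'E'
from h import *
t=cam('top');s=cam('side');st=bot.get_state();print(st['t'],st['tool_pos'],st['force'])
a=cv2.resize(t['img'][140:250,300:410],None,fx=3.6,fy=3.6,interpolation=cv2.INTER_CUBIC)
b=cv2.resize(s['img'][190:270,280:400],None,fx=3.3,fy=3.3,interpolation=cv2.INTER_CUBIC)
o=np.zeros((396,800,3),np.uint8);o[:396,:396]=a;o[:264,400:796]=b
cv2.imwrite('pics/v7.png',o[:,:,::-1])
for P in ([577,-50.5,30],[621.7,-116.8,60]): print((proj(t,P)-[300,140])*3.6, (proj(s,P)-[280,190])*3.3+[400,0])
E
```

```text
14.6 [ 754.09939405 -315.85788581  214.44475926] [ 0.32854162  1.5412264  -0.34956542]
[146.99448034 185.33956478] [602.95018743  92.19721748]
[226.79433436 128.55960583] [665.68262796  94.71737008]
```

View pics/v7.png

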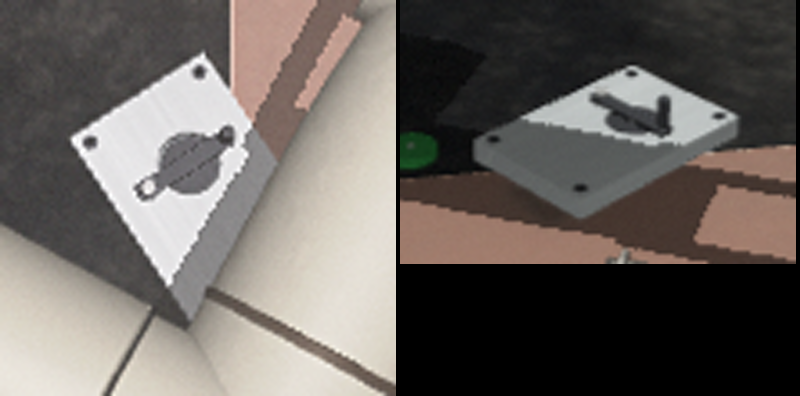

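The top view shows the bar across the middle of the disc and recess. The pin is at (228,132), against (227,129) predicted for shut. The side view shows the disc flush under the bar. Robot is clear, so I'll hand in.

```bash
python3 -c "
from cell import bot
print(bot.sign_off())"
```

```text
the job is handed in; nothing more can be done
None
```

The disc is home in the recess and the swing clip is shut over it. I handed the job in at about 14.6 s of the 51 s allowed, and no verdict was reported.

- **Disc:** I pushed it with two slightly open fingertips until it dropped, then lifted the gripper away. Its apparent width in the wrist view fell from 104 to 97 px, which fits a 10 mm drop. The side view showed it flush with the plate before I touched the clip.
- **Clip:** I swung it shut by its pin, with the fingers either side of the pin but not gripping it. At the end the force rose to about 15 N for only about 0.4 mm of motion, so it is against its stop.
- **Last checks:** The final top and side views show the bar across the middle of the flush disc, with the robot clear of everything. The pin appeared about 1 camera pixel (about 3 mm) from where I predicted it for shut, roughly within the calibration error. I took the rise in force at the stop as the deciding sign.
- **Other things:** The arm stayed clear of the bystanders and the green look-alikes throughout, though I did not re-measure their positions at the end.

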